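# Stand the thin glass edge-paint bottle in its bench stand

### The job

On the leatherworker's bench, take the tall slim glass bottle of edge paint and stand it upright in the empty round well of the wooden stand. Its glass is thin: grip it gently, with less than 20 N on each side, keep it upright, and set it down softly rather than dropping it or pressing it down. Leave the squat jar and the little tin where they are.

Things in the scene. Friction and masses are not known exactly. Their poses are not given: they have to be found in the camera images.
- bottle_center (a point): Centre (half-way up) of the bottle to move: tall slim amber glass bottle with a narrower black cap, standing upright and loose. 92 mm tall in all (this point is 46 mm above its underside); the glass body is a plain cylinder 40 mm in diameter from the underside up to 66 mm, the cap is 28 mm in diameter above 72 mm. Weight 80 to 170 g. z axis up along the bottle. The glass is thin: each pad may press with less than 20 N; 5 to 10 N holds it safely.
- well (a point): Centre of the FLOOR of the empty round well of the wooden stand. The stand is a fixed pale wooden block 80 x 190 x 30 mm (the long way is its y axis, z up) lying on the bench, at any yaw. It has two round wells 55 mm in diameter and 16 mm deep, 95 mm apart along its y axis; this is the one on the +y side, and its floor is 14 mm above the bench. The tin stands in the other. A bottle standing in the well has its centre 46 mm above this point.
- jar_center (a point): Centre of the squat jar (bystander, loose): same amber glass and black cap, but wide and low, 62 mm in diameter and 54 mm tall, this point half-way up. Leave it alone.
- tin_center (a point): Centre of the little plain aluminium tin (bystander, loose) standing in the other well of the stand: 46 mm in diameter, 30 mm tall, its top 14 mm above the stand's top. Leave it alone.
Things that resemble listed ones, but are neither listed nor needed, are in the scene too. Of the things that look like the part that bears well, the larger one is meant. Leave any blue look-alike of the part that bears bottle_center alone.

How it is judged:
By the outcome, as a careful person would: the job done as asked, in the order asked, and still so for the second after the job is handed in, with the robot touching nothing.
It also fails if it takes over 40 s, if anything falls off the work surface, if the arm or the gripper's body presses on something with over 40 N, if the wrist force passes 120 N, or if a joint passes its speed limit or range.

### The arm

A 6-joint arm with a two-finger parallel gripper is mounted at the origin on the work surface. World frame = base frame: x ahead of the robot, y to its left, z up, the work surface at z = 0. Lengths are in mm, angles in rad, forces in N, time in s.
With the tool pointing down it reaches from about 350 to 875 mm from the base axis. Payload 4.2 kg.
Tool frame: the origin (TCP) lies at the very end of the fingers, on their centre line; the grasp point (between the pads) lies 19 mm behind it; z points along the fingers, y is the line along which they close (so a half turn about z gives the same grasp; the last joint's range is limited). The gripper opens to 85 mm and grips with 20 to 120 N. Pads are 22 mm wide; open, the fingers measure 114 mm over their backs; the gripper's body (76 mm by 85 mm) begins 54 mm behind the grasp point. The pads swing forward as they close: fully open they stand 13 mm farther back than shut.
Start: joints at [1.555, 0.385, 0.008, 0, -1.194, -0.259], TCP at [169.565, 601.537, 231.312] pointing down, gripper open.
Joint ranges: [-3.14, 3.14], [-1.21, 2.06], [-1.07, 1.41], [-3.16, 2.05], [-2.99, -0.16], [-3.1, 3.1]. Speed limits (rad/s): [2.79, 2.79, 3.14, 3.14, 3.14, 3.14].

### API

Orientations are given as a unit quaternion [x, y, z, w].
In Python, from bench import read_state, get_image, camera_model, job_done gives the robot as it stands.
- The arm moves only by the shell command python3 -m handwheel 'ROWS'. ROWS is JSON, a list of rows, each a list of 7 numbers: the shift along the tool's x, y, z in m, then the turn, a rotation vector about the tool's x, y, z in rad, then the gripper's target within -1 to 1 (fully open at 1, half-way at 0, shut at -1). In form: [[dx, dy, dz, wx, wy, wz, jaw], ...]. A call has 1 to 10 rows; each row is the pose to reach, as a shift and turn from the pose commanded when the call began, along the tool's axes at that moment; what a row does not reach only later rows make up. A row lasts 1/8 s, in which the tool goes at most 62.5 mm and 10.7 degrees, less where a joint would pass 70% of its speed; a pose out of reach is approached as far as the arm can. A call with a gripper value outside its range is refused whole. The fingers move at their own pace and stop on an object; the grip force is fixed at half the most. Time passes only in rows, so rows that repeat a pose let the fingers close. It gives the time, the measured TCP pose, the force, the opening and the grip force at its end, in the units of the state.
- read_state(): the state, without advancing time (a new reading comes with each control period).
- get_image(name): name is "scene" or "side" or "wrist"; returns (picture, depth): 384x512x3 uint8, blue, green, red; 384x512 float32, mm along the optical axis (not along the pixel's ray), 0 where there is no reading.
- camera_model(name): a dict with "K" (3x3 intrinsics, pixels), "rvec" (rotation vector, rad) and "tvec" (3), from world to camera coordinates, as OpenCV has them; the wrist camera has in their place "hand_eye" (4x4, takes a point from camera to tool coordinates, whose origin is the TCP and whose axes are the flange's). Camera axes: x right, y down, z forward; pixel columns grow to the right and rows downward; lengths in mm; the calibration is good to about 2 mm. A picture is of the moment at which its call begins: read the wrist's pose just before it. camera_model takes no time and is no camera call.
- job_done(): hands the job in; it is judged then, once.
The state is a dict: "clock": time; "joints": joint angles; "joint_vel": joint speeds; "joint_efforts": joint torques, N m; "position": TCP position; "ee_rot": TCP orientation; "contact_force": force on the tool from outside, world axes, zero at the start; "wrist_torque": the same for the moment, N m; "gripper_width": finger opening in mm; "grasp_force": force on a finger pad.
Only numpy, scipy, OpenCV 4.12 (cv2) and the standard library are available. Lean on these libraries where they do the work, as an engineer would, in place of code of your own. Each camera call takes 0.05 s, during which the arm holds its last target. There are 200 camera calls.

## Working session

There is one attempt and no reset: what is moved stays moved. The work goes in short steps, Python scripts to look and compute and a shell command to move; the robot and the scene stay as the last step left them, time stands still between calls to the robot, and variables do not carry over. Pictures are saved under pics/ and viewed, at most 10 in all, crops included, and the job is handed in when it is done.

```bash
mkdir -p pics; python3 - <<'E'
from bench import *
import cv2,numpy as np
s=read_state();print({k:np.round(v,3).tolist() for k,v in s.items()})
a=get_image("scene");b=get_image("side");w=get_image("wrist")
np.savez("v0.npz",a=a[0],ad=a[1],b=b[0],bd=b[1],w=w[0],wd=w[1])
for n in("scene","side","wrist"):
  m=camera_model(n);print(n,{k:np.round(v,3).tolist() for k,v in m.items()})
cv2.imwrite("pics/scene.png",a[0])
cv2.imwrite("pics/two.png",cv2.resize(np.hstack([b[0],w[0]]),(800,300)))
E
```

```text
{'clock': 0.0, 'joints': [1.555, 0.386, 0.007, -0.001, -1.194, -0.259], 'joint_vel': [0.0, -0.0, -0.001, -0.001, 0.001, 0.001], 'joint_efforts': [-0.0, -39.229, 18.84, 4.186, -0.005, 0.0], 'position': [169.417, 601.0, 230.209], 'ee_rot': [0.991, -0.137, -0.0, 0.001], 'contact_force': [0.184, -0.599, 0.018], 'wrist_torque': [-0.02, 0.054, 0.009], 'grasp_force': 0.0, 'gripper_width': 85.247}
scene {'K': [[476.62, 0.0, 262.295], [0.0, 476.62, 188.381], [0.0, 0.0, 1.0]], 'rvec': [2.052, 0.925, -0.483], 'tvec': [-338.828, -148.32, 1415.682]}
side {'K': [[351.136, 0.0, 256.64], [0.0, 351.136, 193.353], [0.0, 0.0, 1.0]], 'rvec': [0.264, -2.731, 1.395], 'tvec': [508.119, 130.941, 792.714]}
wrist {'K': [[324.868, 0.0, 258.926], [0.0, 324.868, 190.035], [0.0, 0.0, 1.0]], 'hand_eye': [[-0.0, -0.945, -0.328, 84.379], [1.0, -0.0, 0.0, 1.289], [-0.0, -0.328, 0.945, -142.069], [0.0, 0.0, 0.0, 1.0]]}
```

View pics/scene.png

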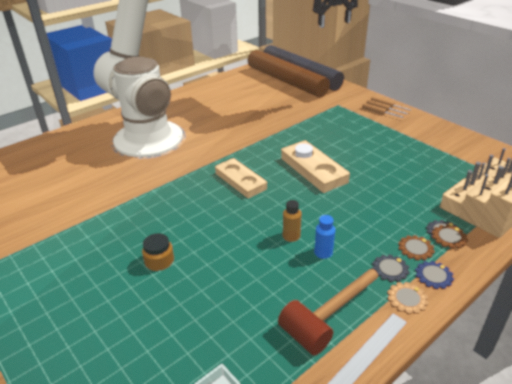

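View pics/two.png

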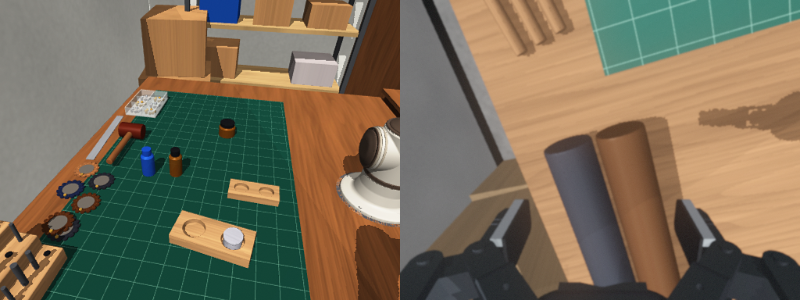

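Scene: amber bottle at about (292,222), squat jar (158,252), blue look-alike bottle (325,238), larger stand with the tin (315,165), and a smaller empty stand (240,177). The amber bottle and the larger stand fit the description, because blue is excluded and the tin sits in the larger stand. In the side view (512 px) the bottle is at about (225,207) and the stand at about (272,305). I'll measure and confirm in a crop.

```bash
cat > h.py <<'E'
import cv2,numpy as np
from bench import *
from scipy.spatial.transform import Rotation as R
def cam(n,s=None):
    m=camera_model(n);K=np.array(m["K"])
    if n!="wrist":
        r=R.from_rotvec(np.array(m["rvec"]).ravel()).as_matrix();t=np.array(m["tvec"]).ravel()
        return K,r.T,-r.T@t            # cam->world rotation, cam centre
    H=np.array(m["hand_eye"]);q=R.from_quat(s["ee_rot"]).as_matrix()
    return K,q@H[:3,:3],q@H[:3,3]+np.array(s["position"])
def ray(c,uv):
    K,r,o=c;d=r@np.linalg.inv(K)@np.array([uv[0],uv[1],1.]);return o,d/np.linalg.norm(d)
def onplane(c,uv,z):
    o,d=ray(c,uv);return o+d*(z-o[2])/d[2]
def tri(c1,u1,c2,u2):
    o1,d1=ray(c1,u1);o2,d2=ray(c2,u2)
    t=np.linalg.lstsq(np.c_[d1,-d2],o2-o1,rcond=None)[0];a=o1+d1*t[0];b=o2+d2*t[1]
    return (a+b)/2,np.linalg.norm(a-b)
def world(c,dep):
    K,r,o=c;v,u=np.mgrid[:dep.shape[0],:dep.shape[1]]
    p=np.stack([(u-K[0,2])/K[0,0]*dep,(v-K[1,2])/K[1,1]*dep,dep],-1)
    return p@r.T+o
E
python3 - <<'E'
from h import *
v=np.load("v0.npz");C=[cam("scene"),cam("side")]
rois=[(270,195,312,250),(205,185,240,230)]
st=[(278,135,352,195),(210,265,332,345)]
B=[];
for im,d,c,r,q in zip((v["a"],v["b"]),(v["ad"],v["bd"]),C,rois,st):
    h=cv2.cvtColor(im,cv2.COLOR_BGR2HSV);g=np.zeros(im.shape[:2],np.uint8);g[r[1]:r[3],r[0]:r[2]]=1
    am=((h[...,0]<22)&(h[...,1]>150)&(h[...,2]>60)&(g>0)).astype(np.uint8)
    ys,xs=np.where(am);print("amber",len(xs),xs.min(),xs.max(),ys.min(),ys.max())
    top=((xs.min()+xs.max())/2,(ys.min()+ys.max())/2);B.append(top)
    P=world(c,d);p=P[am>0];p=p[p[:,2]>5];print(" depth pts mean",p.mean(0).round(1),"zmax",p[:,2].max().round(1))
    g[:]=0;g[q[1]:q[3],q[0]:q[2]]=1
    m=((abs(P[...,2]-30)<5)&(g>0)&(h[...,0]<25)&(h[...,1]<170)).astype(np.uint8)
    pts=P[m>0];rc=cv2.minAreaRect(pts[:,:2].astype(np.float32));print(" stand",rc,"z",np.median(pts[:,2]).round(1),len(pts))
print("tri",tri(C[0],B[0],C[1],B[1]),B)
a=v["a"][130:270,200:360];b=v["b"][170:350,190:350]
cv2.imwrite("pics/crop.png",np.hstack([cv2.resize(a,(400,350)),cv2.resize(b,(311,350))]))
E
```

```text
amber 183 284 299 212 238
 depth pts mean [611.4   3.1  56.3] zmax 717.6
 stand ((443.7652282714844, 242.787353515625), (84.64338684082031, 196.56655883789062), 80.72798919677734) z 30.2 966
amber 383 216 232 197 226
 depth pts mean [588.7  36.3  46.2] zmax 560.8
 stand ((444.4261779785156, 242.6750030517578), (83.34061431884766, 190.48426818847656), 81.0526351928711) z 29.7 2771
tri (array([592.89123508,  18.50093587,  31.41621841]), np.float64(0.9793603682146756)) [(np.float64(291.5), np.float64(225.0)), (np.float64(224.0), np.float64(211.5))]
```

View pics/crop.png

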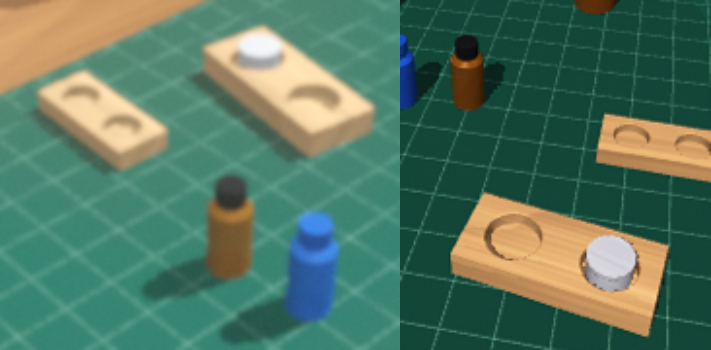

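```bash
cat >> h.py <<'E'
def go(pos,yaw,s=None):
    "shift (mm) and turn in tool axes to reach TCP pos, tool down, x axis at yaw"
    s=s or read_state();q=R.from_quat(s["ee_rot"])
    D=R.from_euler("z",yaw)*R.from_euler("x",np.pi)
    return (q.inv().apply(np.array(pos)-s["position"])).round(1),(q.inv()*D).as_rotvec().round(3)
E
python3 - <<'E'
from h import *
c,d=cam("scene"),cam("side")
print("well30",onplane(c,(313.5,0) if 0 else (200+314/2.5,130+97/2.5),30),onplane(d,(190+(513-400)*160/311,170+237*180/350),30))
blue=onplane(c,(200+312/2.5,130+278/2.5),33);print("blue",blue,onplane(c,(200+312/2.5,130+314/2.5),0))
b=np.array([593,18.5]);print("ang b->blue",np.degrees(np.arctan2(*(blue[:2]-b)[::-1])),np.linalg.norm(blue[:2]-b))
s=read_state();X=R.from_quat(s["ee_rot"]).as_matrix();print(X.round(3),"yaw",np.degrees(np.arctan2(X[1,0],X[0,0])))
a=np.arctan2(*(blue[:2]-b)[::-1])
for y in (a,a+np.pi):print(np.degrees(y),go([593,18.5,180],y))
E
```

```text
well30 [491.42061077 236.77092028  30.        ] [489.79555097 237.34988576  30.        ]
blue [677.60830876  33.00593615  33.        ] [685.22787436  27.92364056   0.        ]
ang b->blue 9.72866707042967 85.84281038492772
[[ 0.962 -0.271 -0.   ]
 [-0.271 -0.962 -0.002]
 [ 0.     0.002 -1.   ]] yaw -15.752339131395619
9.72866707042967 (array([565.8, 445.7,  51.3]), array([ 0.002,  0.   , -0.445]))
189.72866707042968 (array([565.8, 445.7,  51.3]), array([ 0.000e+00, -2.000e-03,  2.697e+00]))
```

```bash
python3 -m handwheel '[[0.566,0.446,0.03,0,0,-0.275,1],[0.566,0.446,0.03,0,0,-0.275,1],[0.566,0.446,0.03,0,0,-0.275,1],[0.566,0.446,0.03,0,0,-0.275,1],[0.566,0.446,0.03,0,0,-0.275,1],[0.566,0.446,0.03,0,0,-0.275,1],[0.566,0.446,0.03,0,0,-0.275,1],[0.566,0.446,0.03,0,0,-0.275,1],[0.566,0.446,0.03,0,0,-0.275,1],[0.566,0.446,0.03,0,0,-0.275,1]]'
```

```text
clock: 1.4
position: [537.6, 94.7, 205.2]
ee_rot: [1.0, 0.0, 0.0, -0.0]
contact_force: [-0.4, 0.1, 0.1]
gripper_width: 85.3
grasp_force: 0.0
```

```bash
python3 -m handwheel '[[0.055,0.076,0,0,0,0,1],[0.055,0.076,0,0,0,0,1],[0.055,0.076,0,0,0,0,1],[0.055,0.076,0,0,0,0,1],[0.055,0.076,0,0,0,0,1]]'
python3 - <<'E'
from h import *
s=read_state();i,d=get_image("wrist");np.savez("v1.npz",w=i,d=d);c=cam("wrist",s)
print(s["position"]);h=cv2.cvtColor(i,cv2.COLOR_BGR2HSV)
P=world(c,d);near=(abs(P[...,0]-593)<45)&(abs(P[...,1]-18)<45)
for nm,m in (("cap",near&(P[...,2]>85)&(P[...,2]<98)),("body",near&(P[...,2]>20)&(P[...,2]<64)&(h[...,0]<25)&(h[...,1]>120))):
    m=m.astype(np.uint8);print(nm,m.sum())
    if m.sum():
        k=max(cv2.findContours(m,0,2)[0],key=cv2.contourArea);(u,v),r=cv2.minEnclosingCircle(k)
        p=P[m>0];print(cv2.boundingRect(k),(u,v,r),"on92",onplane(c,(u,v),92).round(1),"depth med",np.median(p,0).round(1),p.min(0).round(1),p.max(0).round(1))
cv2.imwrite("pics/w1.png",i)
E
```

```text
clock: 2.02
position: [591.3, 21.4, 205.5]
ee_rot: [1.0, 0.001, -0.0, -0.0]
contact_force: [-0.5, -0.3, 0.0]
gripper_width: 85.2
grasp_force: 0.0
[591.25322132  21.4147478  205.46066028]
cap 863
(246, 167, 34, 33) (262.5169372558594, 182.96609497070312, 16.747907638549805) on92 [592.6  17.3  92. ] depth med [592.4  16.9  91.6] [577.3   3.3  85.2] [605.2  31.   94.1]
body 42
(247, 153, 9, 8) (251.0, 157.0, 5.000100135803223) on92 [614.5  26.6  92. ] depth med [607.1  27.4  60.7] [603.8   2.1  24.6] [610.5  31.6  63.9]
```

View pics/w1.png

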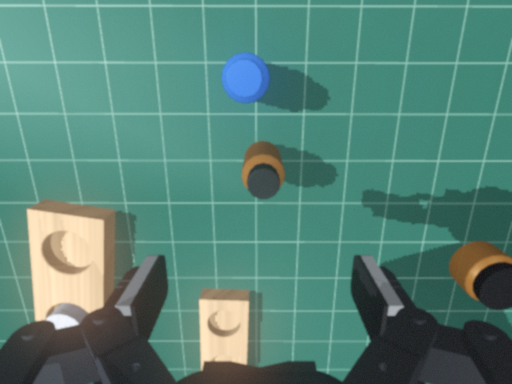

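The wrist view shows the bottle cap at (262,183), blue bottle (246,78), empty well (68,252) and tin (66,315). The cap top measures 92 mm high at (592.5, 17.3), which agrees with the stereo position. Descending with the jaws open.

```bash
python3 -m handwheel '[[0.001,0.004,0.05,0,0,0,1],[0.001,0.004,0.1,0,0,0,1],[0.001,0.004,0.14,0,0,0,1],[0.001,0.004,0.165,0,0,0,1],[0.001,0.004,0.176,0,0,0,1],[0.001,0.004,0.176,0,0,0,1],[0.001,0.004,0.176,0,0,0,1]]'
```

```text
clock: 2.95
position: [593.8, 17.0, 30.7]
ee_rot: [1.0, 0.0, 0.001, -0.0]
contact_force: [-0.8, 0.6, 0.8]
gripper_width: 85.5
grasp_force: 0.0
```

```bash
python3 -m handwheel '[[0,0,0,0,0,0,0.3],[0,0,0,0,0,0,0.15],[0,0,0,0,0,0,0.1],[0,0,0,0,0,0,0.1],[0,0,0,0,0,0,0.1],[0,0,0,0,0,0,0.1]]'
```

```text
clock: 3.7
position: [592.7, 16.4, 29.2]
ee_rot: [1.0, 0.0, -0.0, 0.0]
contact_force: [-0.4, 0.3, -0.6]
gripper_width: 46.6
grasp_force: 0.0
```

Width tracks 42.6·(1+jaw) mm, so I'll close in small steps.

```bash
python3 -m handwheel '[[0,0,0,0,0,0,0.02],[0,0,0,0,0,0,0.0],[0,0,0,0,0,0,-0.03],[0,0,0,0,0,0,-0.05],[0,0,0,0,0,0,-0.06],[0,0,0,0,0,0,-0.06],[0,0,0,0,0,0,-0.06]]'
```

```text
clock: 4.58
position: [592.9, 16.6, 29.4]
ee_rot: [1.0, 0.0, 0.0, -0.0]
contact_force: [1.2, 1.9, 0.6]
gripper_width: 40.7
grasp_force: 1.8
```

```bash
python3 -m handwheel '[[0,0,0,0,0,0,-0.08],[0,0,0,0,0,0,-0.08],[0,0,0,0,0,0,-0.08]]'
```

```text
clock: 4.95
position: [592.9, 16.5, 29.5]
ee_rot: [1.0, 0.0, 0.0, -0.0]
contact_force: [0.0, 1.6, 2.1]
gripper_width: 39.5
grasp_force: 17.6
```

```bash
python3 -m handwheel '[[0,0,0,0,0,0,-0.07],[0,0,0,0,0,0,-0.07],[0,0,0,0,0,0,-0.07]]'
```

```text
clock: 5.32
position: [592.9, 16.5, 29.5]
ee_rot: [1.0, 0.0, 0.0, -0.0]
contact_force: [-0.6, 1.5, 3.6]
gripper_width: 39.6
grasp_force: 13.2
```

```bash
python3 -m handwheel '[[0,0,0,0,0,0,-0.066],[0,0,0,0,0,0,-0.066],[0,0,0,0,0,0,-0.066]]'
```

```text
clock: 5.7
position: [592.9, 16.5, 29.4]
ee_rot: [1.0, 0.0, 0.0, -0.0]
contact_force: [-0.6, 1.8, 3.9]
gripper_width: 39.9
grasp_force: 8.3
```

```bash
python3 -m handwheel '[[0,0,-0.004,0,0,0,-0.066],[0,0,-0.012,0,0,0,-0.066],[0,0,-0.025,0,0,0,-0.066],[0,0,-0.045,0,0,0,-0.066],[0,0,-0.065,0,0,0,-0.066],[0,0,-0.08,0,0,0,-0.066],[0,0,-0.08,0,0,0,-0.066],[0,0,-0.08,0,0,0,-0.066]]'
python3 - <<'E'
from h import *
s=read_state();i,d=get_image("side");print(s["position"])
cv2.imwrite("pics/lift.png",cv2.resize(i[100:340,180:420],(600,600)))
c=cam("side");P=world(c,d)
m=(abs(P[...,0]-s["position"][0])<60)&(abs(P[...,1]-s["position"][1])<60)
h=cv2.cvtColor(i,cv2.COLOR_BGR2HSV);m&=(h[...,0]<22)&(h[...,1]>150)&(h[...,2]>40)
p=P[m];print(len(p),p.min(0).round(1),p.max(0).round(1))
E
```

```text
clock: 6.7
position: [592.2, 16.4, 108.7]
ee_rot: [1.0, -0.0, -0.001, 0.0]
contact_force: [-0.3, 0.1, -1.3]
gripper_width: 40.0
grasp_force: 8.1
[592.16450546  16.3695273  108.71684162]
271 [571.8   6.9  79.1] [608.   38.1 152.2]
```

View pics/lift.png

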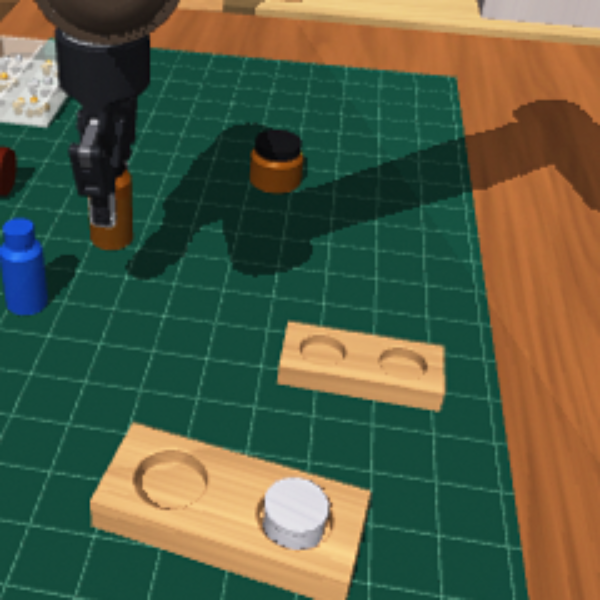

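The side view shows the bottle at crop (110,215), hanging upright and clear, with its underside at z≈79 mm. Next I'll refine the well and its floor height from the stored views.

```bash
python3 - <<'E'
from h import *
v=np.load("v0.npz");w=np.load("v1.npz")
s={"position":np.array([591.253,21.415,205.461]),"ee_rot":[1,0,0,0]}
for n,c,im,d in (("scene",cam("scene"),v["a"],v["ad"]),("side",cam("side"),v["b"],v["bd"]),("wrist",cam("wrist",s),w["w"],w["d"])):
    P=world(c,d);r=np.hypot(P[...,0]-491,P[...,1]-236)
    fl=P[(r<15)];top=P[(r>31)&(r<38)&(P[...,2]>25)]
    # mask of non-top pixels as seen on the rim plane, ellipse of rim
    m=((P[...,2]<26)).astype(np.uint8)
    g=np.zeros_like(m);uv=np.argwhere(r<30);g[r<29]=1
    ks=cv2.findContours(m*g,0,1)[0];k=max(ks,key=cv2.contourArea)
    q=np.array([onplane(c,p[0],30)[:2] for p in k],np.float32)
    (x,y),rr=cv2.minEnclosingCircle(q)
    print(n,"floor z",np.median(fl[:,2]).round(1),"top z",np.median(top[:,2]).round(1),"rim",round(x,1),round(y,1),"R",round(rr,1))
    if n=="wrist":
        st=P[(abs(P[...,2]-30)<4)&(np.hypot(P[...,0]-444,P[...,1]-242)<105)];print(len(st),cv2.minAreaRect(st[:,:2].astype(np.float32)))
E
```

```text
scene floor z 14.3 top z 30.3 rim 493.4 232.6 R 26.3
side floor z 13.7 top z 29.7 rim 490.7 236.1 R 26.9
wrist floor z 13.7 top z 29.7 rim 491.8 232.9 R 26.7
5656 ((465.03485107421875, 238.7217254638672), (81.9391098022461, 147.6150665283203), 80.66781616210938)
```

```bash
python3 -m handwheel '[[-0.003,-0.007,0,0,0,0,-0.066],[-0.011,-0.024,0,0,0,0,-0.066],[-0.023,-0.05,0,0,0,0,-0.066],[-0.037,-0.08,0,0,0,0,-0.066],[-0.051,-0.11,0,0,0,0,-0.066],[-0.065,-0.14,0,0,0,0,-0.066],[-0.079,-0.17,0,0,0,0,-0.066],[-0.09,-0.196,0,0,0,0,-0.066],[-0.098,-0.212,0,0,0,0,-0.066],[-0.101,-0.218,0,0,0,0,-0.066]]'
python3 -m handwheel '[[0,0,0,0,0,0,-0.066],[0,0,0,0,0,0,-0.066],[0,0,0,0,0,0,-0.066]]'
python3 - <<'E'
from h import *
s=read_state();i,d=get_image("wrist");print(s["position"]);c=cam("wrist",s);P=world(c,d)
cv2.imwrite("pics/w2.png",i)
i,d=get_image("side");cv2.imwrite("pics/s2.png",cv2.resize(i[200:350,200:340],(560,600)))
E
```

```text
clock: 8.0
position: [491.0, 235.5, 109.3]
ee_rot: [1.0, 0.001, -0.0, 0.0]
contact_force: [-0.7, 0.0, -0.7]
gripper_width: 40.1
grasp_force: 8.1
clock: 8.38
position: [492.0, 233.8, 109.3]
ee_rot: [1.0, -0.001, -0.0, 0.0]
contact_force: [-0.7, -0.2, -2.0]
gripper_width: 39.9
grasp_force: 8.1
[492.01471609 233.75017671 109.27355448]
```

View pics/s2.png

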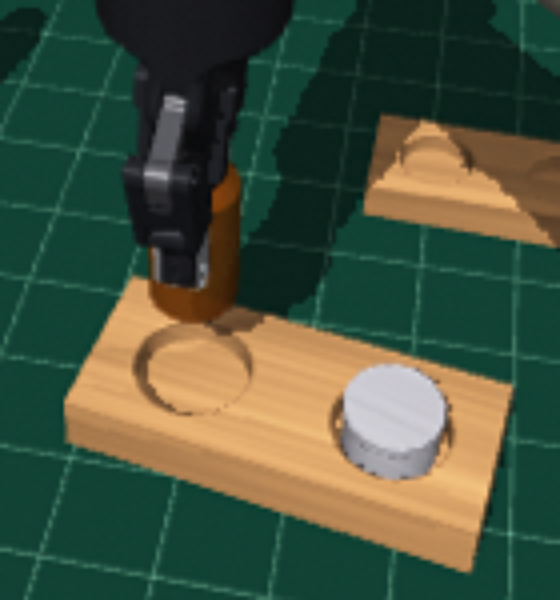

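The side crop shows the upright bottle (195,250) lined up over the well (195,370), with the tin undisturbed (390,420). Lowering.

```bash
python3 -m handwheel '[[0,0,0.006,0,0,0,-0.066],[0,0,0.018,0,0,0,-0.066],[0,0,0.032,0,0,0,-0.066],[0,0,0.044,0,0,0,-0.066],[0,0,0.052,0,0,0,-0.066],[0,0,0.058,0,0,0,-0.066],[0,0,0.061,0,0,0,-0.066],[0,0,0.062,0,0,0,-0.066],[0,0,0.062,0,0,0,-0.066],[0,0,0.062,0,0,0,-0.066]]'
```

```text
clock: 9.72
position: [491.9, 234.5, 47.6]
ee_rot: [1.0, 0.0, 0.0, -0.0]
contact_force: [-0.2, 0.1, -0.5]
gripper_width: 39.8
grasp_force: 8.1
```

```bash
python3 -m handwheel '[[0,0,0.001,0,0,0,-0.066],[0,0,0.001,0,0,0,-0.066],[0,0,0.002,0,0,0,-0.066],[0,0,0.002,0,0,0,-0.066],[0,0,0.003,0,0,0,-0.066],[0,0,0.003,0,0,0,-0.066]]'
```

```text
clock: 10.48
position: [491.7, 234.4, 44.2]
ee_rot: [1.0, 0.0, -0.0, 0.0]
contact_force: [0.7, -0.5, -0.6]
gripper_width: 40.0
grasp_force: 8.1
```

```bash
python3 -m handwheel '[[0,0,0.0005,0,0,0,-0.066],[0,0,0.0005,0,0,0,-0.066],[0,0,0.0005,0,0,0,-0.066]]'; python3 -m handwheel '[[0,0,0.0005,0,0,0,-0.066],[0,0,0.0005,0,0,0,-0.066],[0,0,0.0005,0,0,0,-0.066]]'
```

```text
clock: 10.85
position: [491.8, 234.5, 43.8]
ee_rot: [1.0, 0.0, 0.0, 0.0]
contact_force: [0.0, 0.1, -1.4]
gripper_width: 39.8
grasp_force: 8.1
clock: 11.22
position: [491.8, 234.5, 43.4]
ee_rot: [1.0, 0.0, 0.0, -0.0]
contact_force: [-0.5, 0.2, 1.1]
gripper_width: 40.0
grasp_force: 8.1
```

```bash
python3 -m handwheel '[[0,0,0.0005,0,0,0,-0.066],[0,0,0.0005,0,0,0,-0.066],[0,0,0.0005,0,0,0,-0.066]]'; python3 - <<'E'
from bench import *
import time
print(read_state()["contact_force"])
E
```

```text
clock: 11.6
position: [491.9, 234.5, 43.4]
ee_rot: [1.0, 0.0, 0.0, -0.0]
contact_force: [-1.7, 0.0, 5.7]
gripper_width: 40.1
grasp_force: 8.4
[-1.68981371e+00  3.31175316e-03  5.70802889e+00]
```

The force has risen to about +6 N, so the bottle is on the floor of the well. Releasing slowly.

```bash
python3 -m handwheel '[[0,0,0,0,0,0,-0.06],[0,0,0,0,0,0,-0.05],[0,0,0,0,0,0,-0.03],[0,0,0,0,0,0,0.02],[0,0,0,0,0,0,0.1],[0,0,0,0,0,0,0.3],[0,0,0,0,0,0,0.6],[0,0,0,0,0,0,0.6],[0,0,0,0,0,0,0.6]]'
```

```text
clock: 12.72
position: [491.7, 234.5, 42.8]
ee_rot: [1.0, 0.0, 0.0, 0.0]
contact_force: [-1.0, 0.1, -0.8]
gripper_width: 68.2
grasp_force: 0.0
```

```bash
python3 -m handwheel '[[0,0,-0.01,0,0,0,0.6],[0,0,-0.03,0,0,0,0.6],[0,0,-0.06,0,0,0,0.6],[0,0,-0.1,0,0,0,0.6],[0,0,-0.14,0,0,0,0.6],[0,0,-0.16,0,0,0,0.6],[0,0,-0.16,0,0,0,0.6],[0,0,-0.16,0,0,0,0.6]]'
python3 - <<'E'
from h import *
s=read_state();i,d=get_image("wrist");c=cam("wrist",s);P=world(c,d)
m=((np.hypot(P[...,0]-491,P[...,1]-235)<30)&(P[...,2]>100)&(P[...,2]<112)).astype(np.uint8)
k=max(cv2.findContours(m,0,2)[0],key=cv2.contourArea);(u,v),r=cv2.minEnclosingCircle(k)
print("cap z",np.median(P[m>0],0).round(1),onplane(c,(u,v),106).round(1))
j,_=get_image("side");cv2.imwrite("pics/end.png",np.hstack([cv2.resize(i,(400,300)),cv2.resize(j[130:355,130:430],(400,300))]))
E
```

```text
clock: 13.72
position: [491.0, 234.0, 202.0]
ee_rot: [1.0, -0.0, -0.001, 0.0]
contact_force: [0.3, -0.3, -0.9]
gripper_width: 68.4
grasp_force: 0.0
cap z [491.3 233.5 105.6] [491.6 233.6 106. ]
```

View pics/end.png

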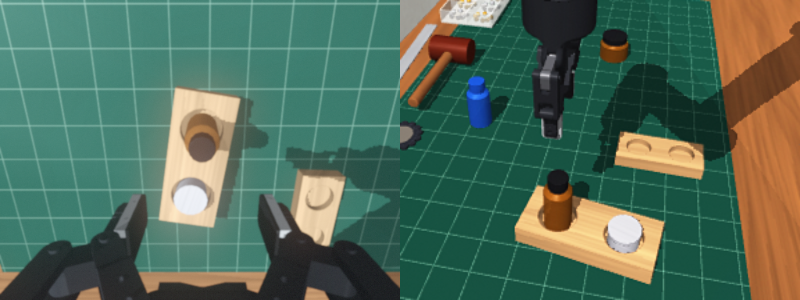

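The final view shows the bottle standing upright in the well (side crop (557,205)). Its cap top is at 105.6 mm, where 106 is expected. The tin (625,233) and jar (615,45) are unmoved and the gripper is clear.

```bash
python3 -c "from bench import job_done;print(job_done())"
```

```text
the job is handed in; nothing more can be done
None
```

The amber bottle stands upright in the empty well of the larger stand; grip force read at most 17.6 N (about 8 N while carrying), and the jar, tin and blue bottle were left alone; the job is handed in, with no verdict returned.

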